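Set up the drinks machine for a large cup

TASK

Get the white drinks machine ready for a large cup: first pull both metal arms under its front shelf fully out, then fold the shelf down so that it lies level on the two arms. Stand the white beaker upright on the ring mark of the lowered shelf without letting it drop, and then press the widest of the three keys fully down, so that it stays down and the other two stand up. Leave the other things on the counter where they are.

Things in the scene. Friction and masses are not known exactly. Their poses are not given: they have to be found in the camera images.
- machine: white drinks machine with aluminium parts, fixed; 190 mm wide (y), x -55 to +45 mm. Origin: on the counter under its middle. Axes: x level, from its front into it; y to its left as the robot sees it; z up. Key panel: sloped 28 degrees, middle at x -8, z 160, lower edge at x -34, z 146 mm. Behind the keys a water tank rises to z 334, its front at x -6: a tool above the keys must lean back from it
- rest_left_pull (a point): grasp point on the left arm's upright pull: a round post of 14 mm diameter, 30 to 100 mm above the counter, this point at 85 mm. With the arm in, its axis is 16 mm in front of the shut shelf's face (shelf's free edge 126 mm high, knob top 165 mm). The arm is a bar 12 x 12 mm, its top 51 mm above the counter, 64 mm left of the machine's middle. Axes as the machine's
- rest_right_pull (a point): the same on the right arm, 64 mm right of the machine's middle
- rest_left (a joint): how far the left arm is pulled out (along the machine's -x), 0 to 0.06 m (stop); about 1.5 N of friction, stays where left
- rest_right (a joint): the same for the right arm
- shelf (a joint): angle of the drop-front shelf: 0 upright (shut), 1.57 level, folded out towards the machine's -x with the old inner face on top. Below about 0.5 rad it stays where left, beyond that it sinks slowly by its weight (friction 0.035 Nm, damped); rests at 1.57 on the arms if both are out, else it can sag to 1.75
- shelf_hinge (a point): middle of the shelf's hinge line, which runs along the machine's y, at machine x -61, z 56 mm. Fixed; axes as the machine's
- shelf_knob (a point): centre of the ball knob, 22 mm across, on a stem in the middle of the shelf's free edge; 98 mm from the hinge line. The ball can turn between the finger pads. Axes turn with the shelf: z from hinge to knob. The shelf is 144 mm wide, 10 mm thick, its free edge 70 mm from the hinge line
- shelf_ring (a point): centre of the dark ring mark (62 mm across) on the shelf's inner face, 37 mm from the hinge line; with the shelf level it lies on top of it, 61 mm above the counter
- face_narrow (a point): middle of the pressing face of the key 12 mm wide (y), 30 mm long up the slope. Axes as the machine's. Pressed square to the panel: along (+0.47, 0, -0.88) in the machine's frame, 28 degrees from vertical. This point moves with the key: 14 mm out of the panel when up, 6 mm when down. The keys sit side by side, 50 mm apart; their order changes. This one is down at the start
- face_middle (a point): middle of the pressing face of the key 22 mm wide (y), 30 mm long up the slope. Axes as the machine's. Pressed square to the panel: along (+0.47, 0, -0.88) in the machine's frame, 28 degrees from vertical. This point moves with the key: 14 mm out of the panel when up, 6 mm when down. The keys sit side by side, 50 mm apart; their order changes. Up at the start
- face_wide (a point): middle of the pressing face of the key 36 mm wide (y), 30 mm long up the slope. Axes as the machine's. Pressed square to the panel: along (+0.47, 0, -0.88) in the machine's frame, 28 degrees from vertical. This point moves with the key: 14 mm out of the panel when up, 6 mm when down. The keys sit side by side, 50 mm apart; their order changes. Up at the start; the one to press
- key_narrow (a joint): how far the 12 mm key is pressed, 0 (up) to 0.008 m (latched down). It snaps over at half travel and needs up to about 3 N; pressing one key home throws up the one that was down
- key_middle (a joint): how far the 22 mm key is pressed, 0 (up) to 0.008 m (latched down). It snaps over at half travel and needs up to about 3 N; pressing one key home throws up the one that was down
- key_wide (a joint): how far the 36 mm key is pressed, 0 (up) to 0.008 m (latched down). It snaps over at half travel and needs up to about 3 N; pressing one key home throws up the one that was down
- beaker: white open beaker, 62 mm across at the rim (56 mm at the foot), 62 mm high, wall about 6 mm, 0.11 to 0.23 kg; stands near the counter edge, left of the machine. Behind it is a microwave, 275 mm high, whose front runs at 60 degrees to the world x axis, 60 mm or more from the beaker axis. Origin: middle of its underside, z up
- salt_shaker: glass shaker with metal top, 44 mm across, 90 mm high, left of the machine: leave alone. Origin: middle of its underside
- honey_jar: small jar with honey-coloured content and pale lid, 51 mm across, 54 mm high, left of the machine: leave alone. Origin: middle of its underside
- teaspoon: steel teaspoon, 130 mm long, lying in front of the microwave: leave alone. Origin: middle of its underside

How it is judged:
By the outcome, as a careful person would: the job done as asked, in the order asked, and still so for the second after the job is handed in, with the robot touching nothing.
It also fails if it takes over 62 s, if anything falls off the work surface, if the arm or the gripper's body presses on something with over 40 N, if the wrist force passes 120 N, or if a joint passes its speed limit or range.

ROBOT

A 6-joint arm with a two-finger parallel gripper is mounted at the origin on a cart in front of the work surface, level with it; the furniture and walls round the work are solid. World frame = base frame: x ahead of the robot, y to its left, z up, the work surface at z = 0. Lengths are in m, angles in degrees, forces in N, time in s.
With the tool pointing down it reaches from about 0.375 to 0.9 m from the base axis. Payload 3.1 kg.
Tool frame: the origin (TCP) lies between the finger pads; the fingertips stand 22 mm ahead of it and the grasp point (between the pads) lies 3 mm ahead of it; z points along the fingers, y is the line along which they close (so a half turn about z gives the same grasp; the last joint's range is limited). The gripper opens to 85 mm and grips with 20 to 120 N. Pads are 22 mm wide; open, the fingers measure 114 mm over their backs; the gripper's body (76 mm by 85 mm) begins 54 mm behind the grasp point. The pads swing forward as they close: fully open they stand 13 mm farther back than shut.
Start: joints at [65.403, 30.224, 82.088, -0, 67.689, -10.227], TCP at [0.155, 0.605, 0.253] pointing down, gripper open.
Joint ranges: [-176.69, 176.69], [-43.24, 126.21], [12.49, 139.97], [-82, 262], [0, 151.66], [-163.58, 163.58]. Speed limits (degrees/s): [159.86, 159.86, 180, 180, 180, 180].

INTERFACE

Orientations are given as a 3x3 rotation matrix whose columns are the frame's x, y, z axes.
In Python, from rig import robot gives the robot as it stands.
- The arm moves only by the tool arm_command, never from a script. Its argument "deltas" is a list that holds one entry, the list of rows, each a list of 5 numbers: the closure, from 0 (fully open) to 1 (shut), then the shift along the world's x, y, z in mm, then the turn about the world's z in rad. In form: [[[grip, dx, dy, dz, twist], ...]]. A call has 1 to 8 rows; each row shifts and turns the commanded pose from where the row before left it; what a row does not reach is not made up. A row lasts 1/10 s, in which the tool goes at most 50 mm and 8.59 degrees, less where a joint would pass 70% of its speed; a pose out of reach is approached as far as the arm can. A call with a gripper value outside its range is refused whole. The fingers move at their own pace and stop on an object; "force" is the grip in N (left out, the last holds). Time passes only in rows, so rows that do not move let the fingers close. It gives the time, the measured TCP pose, the force, the opening and the grip force at its end, in the units of the state.
- robot.state(): the state, without advancing time (a new reading comes with each control period).
- robot.capture(name): name is "scene" or "top"; returns the picture (400x640x3 uint8, red, green, blue); there is no depth.
- robot.camera_params(name): a dict with "intrinsics" (3x3 intrinsics, pixels), "extrinsics" (4x4, takes a point from camera to world coordinates). Camera axes: x right, y down, z forward; pixel columns grow to the right and rows downward; lengths in m; the calibration is good to about 2 mm. A picture is of the moment at which its call begins. camera_params takes no time and is no camera call.
- robot.sign_off(): hands the job in; it is judged then, once.
The state is a dict: "time": time; "qpos": joint angles; "qd": joint speeds; "tau": joint torques, N m; "tool_pos": TCP position; "eef_rot": TCP orientation; "wrist_force": force on the tool from outside, world axes, zero at the start; "moment": the same for the moment, N m; "gripper_width": opening from 0.0 (shut) to 1.0 (fully open); "gripper_force": force on a finger pad.
Only numpy, scipy, OpenCV 4.12 (cv2) and the standard library are available. Lean on these libraries where they do the work, as an engineer would, in place of code of your own. Each camera call takes 0.05 s, during which the arm holds its last target. There are 200 camera calls.

## Working session

There is one attempt and no reset: what is moved stays moved. The work goes in short steps, Python scripts to look and compute and a tool call to move; the robot and the scene stay as the last step left them, time stands still between calls to the robot, and variables do not carry over. Pictures are saved under pics/ and viewed, at most 13 in all, crops included, and the job is handed in when it is done.

Besides the shell and the picture viewer there is one more tool, called as name(argument=value, ...), one argument or row to a line, values as JSON. arm_command: Moves the arm, as the interface text tells. Its arguments: {"type":"object","properties":{"deltas":{"type":"array"},"force":{"type":"number"}},"required":["deltas"]}

```bash
mkdir -p pics; ls
python3 - <<'E'
from rig import robot
import cv2,numpy as np
np.set_printoptions(precision=4,suppress=True)
for n in("scene","top"):
    im=robot.capture(n); cv2.imwrite(f"pics/{n}0.png",im[:,:,::-1]); p=robot.camera_params(n); print(n,p["intrinsics"],p["extrinsics"])
s=robot.state();print(s)
E
```

```text
pics
scene [[410.8905   0.     317.3174]
 [  0.     410.8905 200.6952]
 [  0.       0.       1.    ]] [[ 0.0211 -0.8507  0.5252  0.0304]
 [-0.9998 -0.0174  0.0121  0.0757]
 [-0.0012 -0.5254 -0.8509  1.0061]
 [ 0.      0.      0.      1.    ]]
top [[464.4261   0.     312.4007]
 [  0.     464.4261 195.411 ]
 [  0.       0.       1.    ]] [[-0.0112 -0.9974  0.0708  0.4642]
 [-0.9999  0.0112 -0.0008  0.0913]
 [ 0.     -0.0708 -0.9975  1.1118]
 [ 0.      0.      0.      1.    ]]
{'time': 0.1, 'qpos': array([ 65.4041,  30.2748,  82.1497,   0.0008,  67.6907, -10.2241]), 'qd': array([-0.1032, -0.1467, -0.1561, -0.012 ,  0.0706, -0.0671]), 'tau': array([ -0.0003, -44.3303, -17.8587,  -0.0002,   0.0039,   0.    ]), 'tool_pos': array([0.1548, 0.6049, 0.2524]), 'eef_rot': array([[-0.9687,  0.2482, -0.0008],
       [ 0.2482,  0.9687, -0.0018],
       [ 0.0004, -0.002 , -1.    ]]), 'wrist_force': array([-0.0397,  0.4315,  0.5067]), 'moment': array([0.0218, 0.0238, 0.0025]), 'gripper_force': 0.0, 'gripper_width': 0.9985488781647396}
```

View pics/scene0.png

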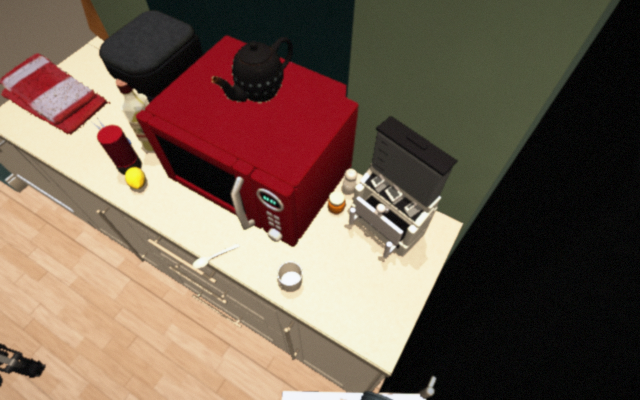

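View pics/top0.png

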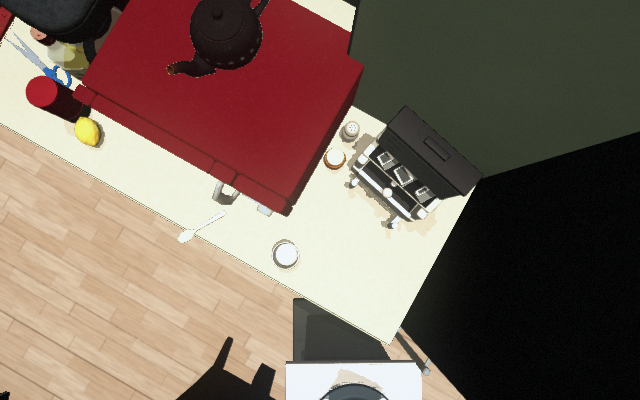

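The scene view shows the machine around (395,195), with the beaker at (290,277). In the top view the machine is around (420,165), the beaker at (286,254), the jar at (335,158) and the shaker at (350,130). I'll enlarge the machine in both views.

Run:
```python
import cv2
for n,(x,y,w,h) in {"top":(325,105,160,120),"scene":(335,160,133,100)}.items():
    im=cv2.imread(f"pics/{n}0.png")[y:y+h,x:x+w]
    k=5 if n=="top" else 6
    cv2.imwrite(f"pics/{n}0c.png",cv2.resize(im,None,fx=k,fy=k,interpolation=cv2.INTER_CUBIC))
```

```text
(no output)
```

View pics/top0c.png

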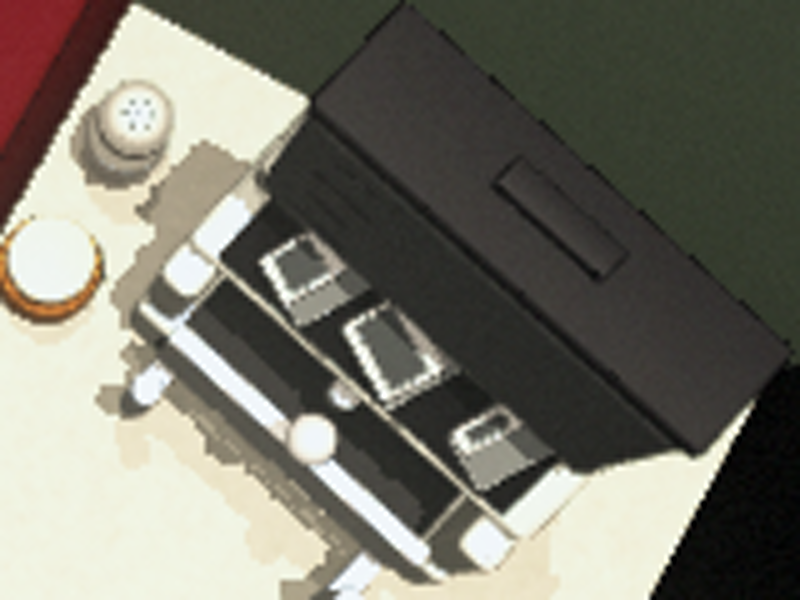

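View pics/scene0c.png

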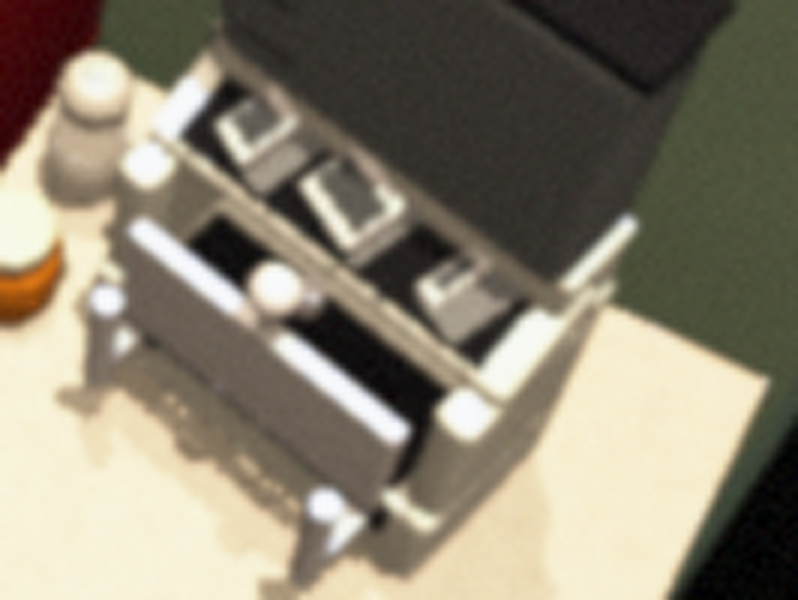

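```bash
cat > h.py <<'E'
from rig import robot
import numpy as np, cv2
np.set_printoptions(precision=4,suppress=True)
def ray(n,u,v):
    p=robot.camera_params(n);E=p["extrinsics"]
    d=E[:3,:3]@np.linalg.solve(p["intrinsics"],[u,v,1]);return E[:3,3],d
def atz(n,u,v,z):
    o,d=ray(n,u,v);return o+d*(z-o[2])/d[2]
def proj(n,X):
    p=robot.camera_params(n);E=p["extrinsics"]
    c=(np.atleast_2d(X)-E[:3,3])@E[:3,:3];q=c@p["intrinsics"].T;return q[:,:2]/q[:,2:]
E
python3 - <<'E'
from h import *
T=lambda u,v:(325+u/5,105+v/5)
S=lambda u,v:(335+u/6,160+v/6)
f={"pl":(T(157,372),S(107,300),.100),"pr":(T(350,578),S(325,505),.100),"knob":(T(312,438),S(275,288),.154),
"edgeL":(T(180,335),S(140,228),.126),"edgeR":(T(425,552),S(405,432),.126),
"tankFL":(T(315,112),None,.334),"tankFR":(T(697,455),None,.334),
"wide":(T(392,350),S(352,200),.172),"left":(T(303,265),S(255,118),.172),"right":(T(490,430),S(455,278),.165)}
for k,(t,s,z) in f.items():
    print(k,atz("top",*t,z),atz("scene",*s,z) if s else "")
for n,u,v,z in(("top",286,254,.062),("scene",290,270,.062)): print("beaker",atz(n,u,v,z))
print("jar",atz("top",335,157,.054),"mw corner",atz("top",290,213,.275),atz("top",362,66,.275),"salt",atz("top",352,128,.09))
E
```

```text
pl [ 0.57   -0.0063  0.1   ] [ 0.5637 -0.0028  0.1   ]
pr [ 0.479  -0.0887  0.1   ] [ 0.4691 -0.0888  0.1   ]
knob [ 0.5362 -0.0647  0.154 ] [ 0.5389 -0.0657  0.154 ]
edgeL [ 0.5831 -0.0139  0.126 ] [ 0.5838 -0.0153  0.126 ]
edgeR [ 0.4893 -0.1161  0.126 ] [ 0.4895 -0.1184  0.126 ]
tankFL [ 0.6336 -0.0389  0.334 ] 
tankFR [ 0.5155 -0.1645  0.334 ] 
wide [ 0.5704 -0.0952  0.172 ] [ 0.5699 -0.0961  0.172 ]
left [ 0.6057 -0.0597  0.172 ] [ 0.6092 -0.0594  0.172 ]
right [ 0.5379 -0.1358  0.165 ] [ 0.5384 -0.1356  0.165 ]
beaker [0.4074 0.1512 0.062 ]
beaker [0.4127 0.1517 0.062 ]
jar [0.6271 0.0375 0.054 ] mw corner [0.4922 0.1313 0.275 ] [ 0.7616 -0.0035  0.275 ] salt [0.6863 0.0005 0.09  ]
```

arm_command(
  deltas=[
    [[0.0, 20, -40, 0, -0.041], [0.0, 20, -40, 0, -0.041], [0.0, 20, -40, 0, -0.041], [0.2, 20, -40, 0, -0.041], [0.4, 20, -40, 0, -0.041], [0.4, 20, -40, 0, -0.041], [0.4, 20, -40, 0, -0.041], [0.4, 20, -40, 0, -0.041]],
  ],
  force=40,
)

```text
time: 0.9
tool_pos: [0.3153, 0.2838, 0.2532]
eef_rot: [[-0.836, 0.548, -0.0], [0.548, 0.836, -0.0], [0.0, -0.0, -1.0]]
wrist_force: [-0.4, 0.3, 0.7]
gripper_width: 0.602
gripper_force: 0.0
```

arm_command(
  deltas=[
    [[0.4, 20, -40, 0, -0.042], [0.4, 20, -40, 0, -0.042], [0.4, 20, -40, 0, -0.042], [0.4, 20, -40, 0, -0.042], [0.4, 30, -32, -5, 0], [0.4, 30, -32, -10, 0], [0.4, 20, -16, -10, 0], [0.4, 0, 0, 0, 0]],
  ],
)

```text
time: 1.7
tool_pos: [0.4777, 0.0428, 0.2272]
eef_rot: [[-0.731, 0.682, 0.001], [0.682, 0.731, -0.001], [-0.001, 0.0, -1.0]]
wrist_force: [-0.3, 1.1, -0.2]
gripper_width: 0.597
gripper_force: 0.0
```

arm_command(
  deltas=[
    [[0.4, 30, -15, 0, 0], [0.4, 30, -15, -6, 0], [0.4, 25, -14.5, -10, 0], [0.4, 0, 0, -35, 0], [0.4, 0, 0, -35, 0], [0.4, 0, 0, -30, 0], [0.4, 0, 0, -20, 0], [0.4, 0, 0, 0, 0]],
  ],
)

```text
time: 2.5
tool_pos: [0.5569, 0.0023, 0.0897]
eef_rot: [[-0.734, 0.679, -0.008], [0.679, 0.734, 0.002], [0.007, -0.004, -1.0]]
wrist_force: [0.2, -0.1, 0.0]
gripper_width: 0.6
gripper_force: 0.0
```

Run:
```python
from h import *
s=robot.state();print(s["tool_pos"],s["wrist_force"])
a=robot.capture("scene");b=robot.capture("top")
a=cv2.resize(a[170:270,330:450],None,fx=5,fy=5,interpolation=2)[:, :400*2]
b=cv2.resize(b[130:240,325:445],None,fx=3.3,fy=3.3)
cv2.imwrite("pics/p1.png",a[:,:,::-1])
```

```text
[0.5569 0.0023 0.0897] [ 0.2363 -0.1206  0.044 ]
```

View pics/p1.png

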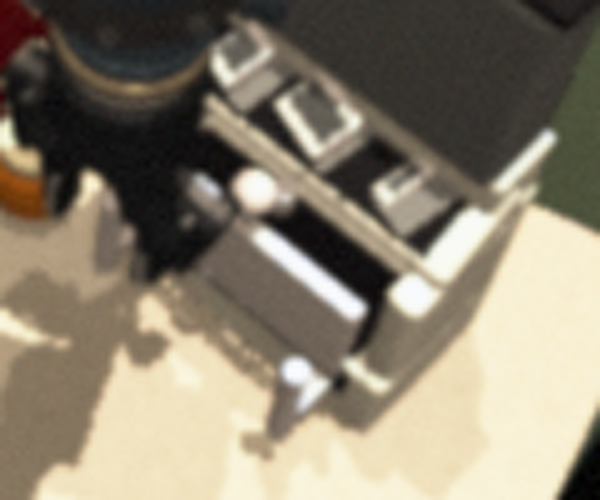

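arm_command(
  deltas=[
    [[0.4, 4, -4, 0, 0], [0.4, 0, 0, 0, 0], [1.0, 0, 0, 0, 0], [1.0, 0, 0, 0, 0], [1.0, 0, 0, 0, 0], [1.0, 0, 0, 0, 0]],
  ],
  force=40,
)

```text
time: 3.2
tool_pos: [0.5648, -0.0018, 0.0939]
eef_rot: [[-0.733, 0.681, 0.002], [0.681, 0.733, 0.002], [-0.001, 0.003, -1.0]]
wrist_force: [-2.0, 6.4, 1.6]
gripper_width: 0.148
gripper_force: 40.1
```

arm_command(
  deltas=[
    [[1.0, -3, 3, 0, 0], [1.0, -6, 5, 0, 0], [1.0, -7, 7, 0, 0], [1.0, -7, 6, 0, 0], [1.0, -7, 7, 0, 0], [1.0, -7, 6, 0, 0], [1.0, -6, 6, 0, 0], [1.0, 0, 0, 0, 0]],
  ],
)

```text
time: 4.0
tool_pos: [0.5222, 0.0383, 0.0938]
eef_rot: [[-0.734, 0.679, 0.005], [0.679, 0.734, 0.001], [-0.003, 0.004, -1.0]]
wrist_force: [2.5, 5.7, 7.0]
gripper_width: 0.151
gripper_force: 40.3
```

arm_command(
  deltas=[
    [[1.0, -2, 2, 0, 0], [1.0, -2, 1, 0, 0], [1.0, 0, 0, 0, 0]],
  ],
)

```text
time: 4.3
tool_pos: [0.522, 0.0386, 0.0938]
eef_rot: [[-0.735, 0.678, 0.012], [0.678, 0.735, -0.003], [-0.011, 0.006, -1.0]]
wrist_force: [8.1, -3.8, 0.8]
gripper_width: 0.146
gripper_force: 39.8
```

arm_command(
  deltas=[
    [[0.4, 1, -1, 0, 0], [0.4, 0, 0, 0, 0], [0.4, 0, 0, 0, 0], [0.4, 0, 0, 30, 0], [0.4, 0, 0, 40, 0], [0.4, 0, 0, 40, 0], [0.4, -15, -36, 0, 0], [0.4, -15, -36, 0, 0]],
  ],
)

```text
time: 5.1
tool_pos: [0.4877, -0.0329, 0.2035]
eef_rot: [[-0.736, 0.677, 0.002], [0.677, 0.736, -0.001], [-0.002, 0.001, -1.0]]
wrist_force: [0.6, -0.5, 0.1]
gripper_width: 0.602
gripper_force: 0.0
```

arm_command(
  deltas=[
    [[0.4, -16, -36, 0, 0], [0.4, -7, -18, 0, 0], [0.4, 0, 0, 0, 0], [0.4, 0, 0, 0, 0], [0.4, 0, 0, -35, 0], [0.4, 0, 0, -35, 0], [0.4, 0, 0, -30, 0], [0.4, 0, 0, -10, 0]],
  ],
)

```text
time: 5.9
tool_pos: [0.4636, -0.0851, 0.0899]
eef_rot: [[-0.735, 0.678, -0.005], [0.678, 0.735, 0.003], [0.006, -0.002, -1.0]]
wrist_force: [-0.8, 0.2, 0.8]
gripper_width: 0.596
gripper_force: 0.0
```

arm_command(
  deltas=[
    [[0.4, 3, -2, 0, 0], [0.4, 0, 0, 0, 0], [1.0, 0, 0, 0, 0], [1.0, 0, 0, 0, 0], [1.0, 0, 0, 0, 0], [1.0, 0, 0, 0, 0]],
  ],
)

```text
time: 6.5
tool_pos: [0.4702, -0.0887, 0.0936]
eef_rot: [[-0.733, 0.681, 0.006], [0.681, 0.733, -0.0], [-0.004, 0.004, -1.0]]
wrist_force: [4.6, 5.9, 2.6]
gripper_width: 0.148
gripper_force: 39.1
```

arm_command(
  deltas=[
    [[1.0, -3, 3, 0, 0], [1.0, -6, 5, 0, 0], [1.0, -7, 7, 0, 0], [1.0, -7, 6, 0, 0], [1.0, -7, 7, 0, 0], [1.0, -5, 5, 0, 0], [1.0, 0, 0, 0, 0]],
  ],
)

```text
time: 7.2
tool_pos: [0.4351, -0.0555, 0.0936]
eef_rot: [[-0.733, 0.68, 0.006], [0.68, 0.733, -0.001], [-0.005, 0.004, -1.0]]
wrist_force: [4.6, 7.7, 4.2]
gripper_width: 0.151
gripper_force: 39.5
```

arm_command(
  deltas=[
    [[1.0, -2, 2, 0, 0], [1.0, -2, 1, 0, 0], [1.0, 0, 0, 0, 0]],
  ],
)

```text
time: 7.5
tool_pos: [0.4345, -0.0549, 0.0937]
eef_rot: [[-0.733, 0.68, 0.013], [0.68, 0.733, -0.004], [-0.012, 0.005, -1.0]]
wrist_force: [7.7, 1.0, -1.0]
gripper_width: 0.143
gripper_force: 39.1
```

arm_command(
  deltas=[
    [[0.4, 2, -1, 0, 0], [0.4, 0, 0, 0, 0], [0.4, 0, 0, 0, 0], [0.4, 0, 0, 30, 0], [0.4, 0, 0, 40, 0], [0.4, 0, 0, 40, 0], [0.4, 0, 0, 40, 0], [0.4, 30, -3, 0, 0]],
  ],
)

```text
time: 8.3
tool_pos: [0.4598, -0.0566, 0.2471]
eef_rot: [[-0.734, 0.679, 0.005], [0.679, 0.734, -0.002], [-0.005, 0.002, -1.0]]
wrist_force: [1.3, -0.6, -1.2]
gripper_width: 0.596
gripper_force: 0.0
```

arm_command(
  deltas=[
    [[0.4, 30, -3, 0, 0], [0.4, 30, -2, 0, 0], [0.4, 12, -1, 0, 0], [0.4, 0, 0, 0, 0], [0.4, 0, 0, -30, 0], [0.4, 0, 0, -30, 0], [0.4, 0, 0, -20, 0], [0.4, 0, 0, 0, 0]],
  ],
)

```text
time: 9.1
tool_pos: [0.5287, -0.0619, 0.1595]
eef_rot: [[-0.734, 0.679, -0.009], [0.679, 0.734, 0.003], [0.009, -0.004, -1.0]]
wrist_force: [-0.3, 0.1, 0.0]
gripper_width: 0.599
gripper_force: 0.0
```

arm_command(
  deltas=[
    [[0.4, 0, 0, 0, 0], [0.4, 0, 0, 0, 0], [0.4, 0, 0, 0, 0]],
  ],
)

```text
time: 9.4
tool_pos: [0.5336, -0.0633, 0.1636]
eef_rot: [[-0.734, 0.679, 0.002], [0.679, 0.734, -0.001], [-0.002, 0.001, -1.0]]
wrist_force: [0.2, 0.2, 0.4]
gripper_width: 0.602
gripper_force: 0.0
```

arm_command(
  deltas=[
    [[0.4, 4, -1, -6, 0], [0.4, 0, 0, 0, 0], [0.4, 0, 0, 0, 0], [1.0, 0, 0, 0, 0], [1.0, 0, 0, 0, 0], [1.0, 0, 0, 0, 0], [1.0, 0, 0, 0, 0]],
  ],
  force=25,
)

```text
time: 10.1
tool_pos: [0.5373, -0.0638, 0.1564]
eef_rot: [[-0.734, 0.679, 0.001], [0.679, 0.734, 0.0], [-0.0, 0.001, -1.0]]
wrist_force: [0.4, 1.1, 0.6]
gripper_width: 0.238
gripper_force: 24.4
```

arm_command(
  deltas=[
    [[1.0, -7, 6.5, -0.5, 0], [1.0, -7, 6.5, -1.5, 0], [1.0, -7, 6.5, -2.5, 0], [1.0, -6.5, 6, -3, 0], [1.0, -6.5, 6, -4, 0], [1.0, -6, 5.5, -5, 0], [1.0, -5.5, 5.5, -6, 0], [1.0, -5, 4.5, -6.5, 0]],
  ],
)

```text
time: 10.9
tool_pos: [0.4862, -0.0158, 0.1272]
eef_rot: [[-0.734, 0.68, 0.001], [0.68, 0.734, 0.001], [0.0, 0.001, -1.0]]
wrist_force: [4.2, 5.5, 2.3]
gripper_width: 0.234
gripper_force: 25.3
```

arm_command(
  deltas=[
    [[1.0, -4.5, 4.5, -7, 0], [1.0, -4, 4, -7.5, 0], [1.0, -3.5, 3.5, -8, 0], [1.0, -3, 3, -8.5, 0], [1.0, -2.5, 2, -9, 0], [1.0, -1.5, 1.5, -9.5, 0], [1.0, -1, 1, -9.5, 0], [1.0, -0.5, 0, -7, 0]],
  ],
)

```text
time: 11.7
tool_pos: [0.4657, 0.0035, 0.0605]
eef_rot: [[-0.734, 0.68, -0.0], [0.68, 0.734, 0.001], [0.001, 0.001, -1.0]]
wrist_force: [4.7, 7.2, 0.4]
gripper_width: 0.233
gripper_force: 25.8
```

arm_command(
  deltas=[
    [[1.0, 0, 0, 0, 0], [1.0, 0, 0, 0, 0]],
  ],
)

```text
time: 11.9
tool_pos: [0.4658, 0.0034, 0.0605]
eef_rot: [[-0.733, 0.68, -0.001], [0.68, 0.733, 0.001], [0.001, 0.0, -1.0]]
wrist_force: [5.2, 7.0, -0.3]
gripper_width: 0.239
gripper_force: 25.7
```

arm_command(
  deltas=[
    [[1.0, 0, 0, -2, 0], [0.5, 0, 0, 0, 0], [0.5, 0, 0, 0, 0], [0.5, 0, 0, 20, 0], [0.5, 0, 0, 40, 0], [0.5, 0, 0, 40, 0], [0.5, 0, 0, 40, 0], [0.0, 0, 0, 20, 0]],
  ],
)

```text
time: 12.7
tool_pos: [0.4659, 0.0019, 0.2219]
eef_rot: [[-0.734, 0.679, 0.002], [0.679, 0.734, -0.001], [-0.002, 0.0, -1.0]]
wrist_force: [1.0, -0.1, 0.2]
gripper_width: 0.656
gripper_force: 0.0
```

Run:
```python
from h import *
a=robot.capture("scene");b=robot.capture("top")
a2=cv2.resize(a[170:320,250:450],None,fx=4,fy=4,interpolation=2)
cv2.imwrite("pics/p2.png",a2[:,:,::-1])
o=cv2.imread("pics/top0.png")
c=cv2.resize(o[225:285,255:320],None,fx=6,fy=6,interpolation=2);d=cv2.imread("pics/scene0.png")
d=cv2.resize(d[250:310,258:323],None,fx=6,fy=6,interpolation=2)
cv2.imwrite("pics/b.png",np.hstack([c,d]))
```

```text
(no output)
```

View pics/p2.png

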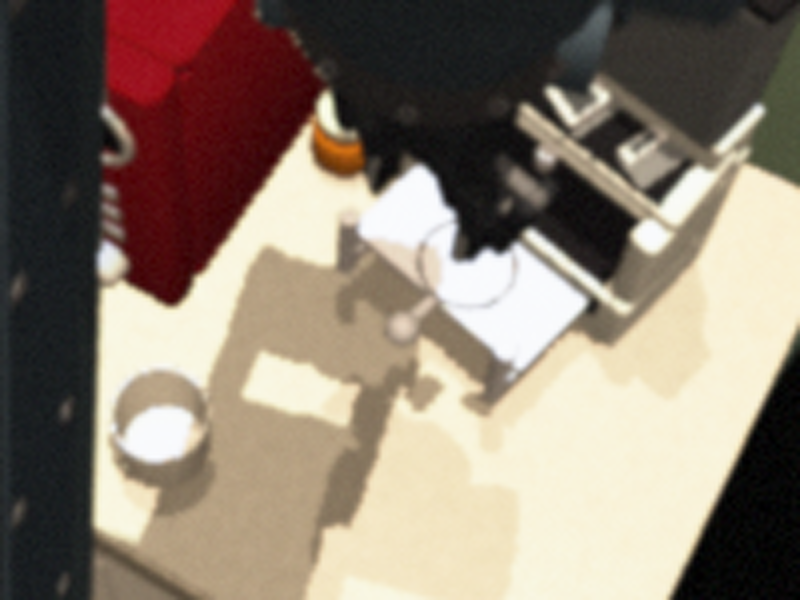

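View pics/b.png

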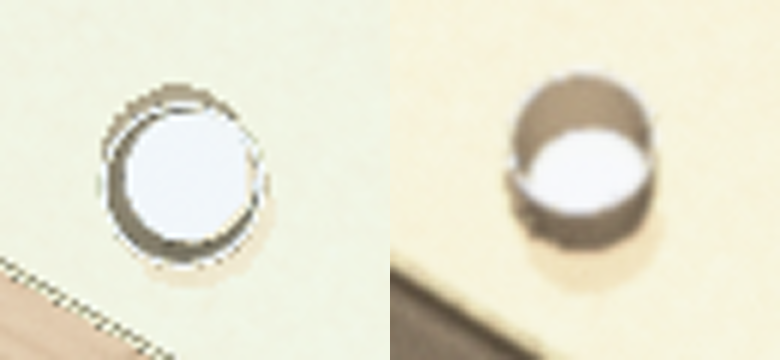

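Run:
```python
from h import *
print(atz("top",285.8,255.7,.062),atz("scene",290.3,272.8,.062),"ring",atz("scene",366.75,236,.061),robot.state()["tool_pos"])
```

```text
[0.4036 0.1516 0.062 ] [0.4054 0.1506 0.062 ] ring [ 0.51  -0.04   0.061] [0.4667 0.0018 0.2218]
```

arm_command(
  deltas=[
    [[0.0, -10, 25, 0, 0], [0.0, -15, 35, 0, 0], [0.0, -15, 35, 0, 0], [0.0, -13, 32, -15, 0], [0.0, -9, 22, -25, 0], [0.0, 0, 0, -20, 0], [0.0, 0, 0, 0, 0], [0.0, 0, 0, 0, 0]],
  ],
)

```text
time: 13.6
tool_pos: [0.4032, 0.151, 0.1585]
eef_rot: [[-0.734, 0.679, -0.003], [0.679, 0.734, -0.001], [0.002, -0.003, -1.0]]
wrist_force: [-0.0, -0.1, 0.7]
gripper_width: 0.999
gripper_force: 0.0
```

arm_command(
  deltas=[
    [[0.0, 1, 0, -35, 0], [0.0, 0, 0, -35, 0], [0.0, 0, 0, -25, 0], [0.0, 0, 0, -15, 0], [0.0, 0, 0, -5, 0], [0.0, 0, 0, 0, 0], [0.0, 0, 0, 0, 0]],
  ],
  force=30,
)

```text
time: 14.3
tool_pos: [0.4059, 0.1512, 0.0451]
eef_rot: [[-0.733, 0.68, 0.002], [0.68, 0.733, 0.0], [-0.001, 0.001, -1.0]]
wrist_force: [0.2, 0.3, -0.4]
gripper_width: 0.995
gripper_force: 0.0
```

arm_command(
  deltas=[
    [[0.4, 0, 0, 0, 0], [0.4, 0, 0, 0, 0], [0.4, 0, 0, 0, 0], [0.4, 0, 0, 0, 0]],
  ],
)

```text
time: 14.7
tool_pos: [0.4057, 0.1515, 0.0454]
eef_rot: [[-0.734, 0.679, 0.002], [0.679, 0.734, 0.0], [-0.002, 0.002, -1.0]]
wrist_force: [0.4, -0.2, 6.2]
gripper_width: 0.71
gripper_force: 30.9
```

arm_command(
  deltas=[
    [[0.4, 0, 0, 15, 0], [0.4, 0, 0, 30, 0], [0.4, 0, 0, 40, 0], [0.4, 0, 0, 35, 0], [0.4, 3, -15, 0, 0], [0.4, 6, -30, 0, 0], [0.4, 6, -30, 0, 0], [0.4, 8, -30, 0, 0]],
  ],
)

```text
time: 15.5
tool_pos: [0.4275, 0.0457, 0.1648]
eef_rot: [[-0.735, 0.679, 0.0], [0.679, 0.735, -0.0], [-0.0, 0.0, -1.0]]
wrist_force: [0.5, -0.3, -2.4]
gripper_width: 0.705
gripper_force: 33.5
```

arm_command(
  deltas=[
    [[0.4, 20, -25, 0, 0], [0.4, 25, -25, 0, 0], [0.4, 22, -22, 0, 0], [0.4, 14, -14, 0, 0], [0.4, 0, 0, 0, 0], [0.4, 0, 0, 0, 0], [0.4, 0, 0, 0, 0]],
  ],
)

```text
time: 16.2
tool_pos: [0.5073, -0.0384, 0.1641]
eef_rot: [[-0.734, 0.679, -0.003], [0.679, 0.734, 0.001], [0.003, -0.001, -1.0]]
wrist_force: [0.4, 1.0, -0.9]
gripper_width: 0.704
gripper_force: 33.5
```

arm_command(
  deltas=[
    [[0.4, 2, 0, -15, 0], [0.4, 0, 0, -18, 0], [0.4, 0, 0, -12, 0], [0.4, 0, 0, -4, 0], [0.4, 0, 0, 0, 0], [0.4, 0, 0, 0, 0], [0.4, 0, 0, 0, 0]],
  ],
)

```text
time: 16.9
tool_pos: [0.5115, -0.0396, 0.1159]
eef_rot: [[-0.734, 0.679, 0.001], [0.679, 0.734, -0.0], [-0.001, 0.001, -1.0]]
wrist_force: [0.4, -0.1, -1.8]
gripper_width: 0.704
gripper_force: 33.5
```

arm_command(
  deltas=[
    [[0.4, -1, 1, -4, 0], [0.4, 0, 0, -2, 0], [0.4, 0, 0, -2, 0], [0.4, 0, 0, 0, 0], [0.4, 0, 0, 0, 0]],
  ],
)

```text
time: 17.4
tool_pos: [0.5101, -0.0386, 0.1072]
eef_rot: [[-0.734, 0.679, -0.0], [0.679, 0.734, 0.0], [0.0, -0.0, -1.0]]
wrist_force: [0.2, 0.5, -1.2]
gripper_width: 0.701
gripper_force: 33.4
```

arm_command(
  deltas=[
    [[0.4, 0, 0, -1, 0], [0.4, 0, 0, -1, 0], [0.4, 0, 0, 0, 0]],
  ],
)

```text
time: 17.7
tool_pos: [0.5104, -0.0387, 0.1064]
eef_rot: [[-0.734, 0.679, 0.001], [0.679, 0.734, -0.001], [-0.001, 0.0, -1.0]]
wrist_force: [-0.8, 0.8, 6.1]
gripper_width: 0.705
gripper_force: 33.9
```

arm_command(
  deltas=[
    [[0.2, 0, 0, 0, 0], [0.1, 0, 0, 0, 0], [0.1, 0, 0, 0, 0], [0.0, 0, 0, 15, 0], [0.0, 0, 0, 30, 0], [0.0, 0, 0, 40, 0], [0.0, 0, 0, 40, 0], [0.0, 0, 0, 15, 0]],
  ],
)

```text
time: 18.5
tool_pos: [0.5118, -0.039, 0.249]
eef_rot: [[-0.734, 0.679, 0.007], [0.679, 0.734, -0.002], [-0.006, 0.003, -1.0]]
wrist_force: [0.9, 0.1, -0.5]
gripper_width: 1.0
gripper_force: 0.0
```

arm_command(
  deltas=[
    [[0.0, -30, 28, 0, 0], [0.0, -30, 28, 0, 0], [0.0, -15, 14, 0, 0], [0.0, 0, 0, 0, 0]],
  ],
)

```text
time: 18.9
tool_pos: [0.4318, 0.0333, 0.245]
eef_rot: [[-0.735, 0.678, -0.003], [0.678, 0.735, 0.001], [0.003, -0.002, -1.0]]
wrist_force: [0.7, -0.6, 1.1]
gripper_width: 1.002
gripper_force: 0.0
```

Run:
```python
from h import *
a=robot.capture("scene");b=robot.capture("top")
print(robot.state()["tool_pos"])
a2=cv2.resize(a[160:260,330:460],None,fx=4,fy=4,interpolation=2)
b2=cv2.resize(b[120:220,350:420],None,fx=4,fy=4,interpolation=2)
cv2.imwrite("pics/p3.png",np.hstack([a2,b2])[:,:,::-1])
```

```text
[0.4356 0.0314 0.2455]
```

View pics/p3.png

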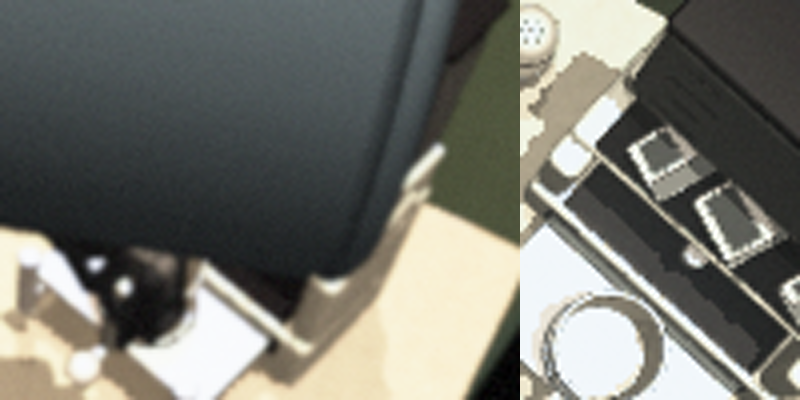

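arm_command(
  deltas=[
    [[0.0, 0, 0, 0, -0.1], [0.0, 0, 0, 0, -0.145], [0.0, 0, 0, 0, -0.145], [0.0, 0, 0, 0, -0.145], [0.0, 0, 0, 0, -0.145], [0.0, 0, 0, 0, -0.145], [0.0, 0, 0, 0, -0.145], [0.0, 0, 0, 0, -0.145]],
  ],
)

```text
time: 19.8
tool_pos: [0.4368, 0.0303, 0.2453]
eef_rot: [[0.294, 0.956, 0.001], [0.956, -0.294, -0.0], [-0.0, 0.002, -1.0]]
wrist_force: [-0.1, 0.1, -0.2]
gripper_width: 1.006
gripper_force: 0.0
```

arm_command(
  deltas=[
    [[0.0, 0, 0, 0, -0.145], [0.0, 0, 0, 0, -0.145], [0.0, 0, 0, 0, -0.145], [0.0, 0, 0, 0, -0.02], [0.0, 0, 0, 0, 0], [0.0, 0, 0, 0, 0]],
  ],
)

```text
time: 20.4
tool_pos: [0.4356, 0.031, 0.2453]
eef_rot: [[0.678, 0.735, 0.0], [0.735, -0.678, -0.0], [0.0, 0.0, -1.0]]
wrist_force: [0.2, 0.9, -0.2]
gripper_width: 0.999
gripper_force: 0.0
```

Run:
```python
from h import *
p=atz("top",370.75,206.75,.123);print(p, "err vs ring",(p-[.5099,-.0385,.123])*1000)
s=robot.state();print(s["tool_pos"],s["eef_rot"][:,1],s["qpos"])
```

```text
[ 0.5087 -0.0336  0.123 ] err vs ring [-1.1705  4.8971  0.    ]
[0.4356 0.031  0.2453] [ 0.7354 -0.6776  0.0003] [-10.6484  16.4817 108.5072  -0.0041  54.9926  32.0142]
```

Run:
```python
from h import *
b=robot.capture("top");k=8;x0,y0=340,160
im=cv2.resize(b[y0:y0+65,x0:x0+90],None,fx=k,fy=k,interpolation=2)[:,:,::-1].copy()
t=np.linspace(0,6.283,60);c=np.array([.5099,-.0385])
xm=np.array([.731,-.682]);ym=np.array([.682,.731])
def d(P,z,col):
    q=proj("top",np.c_[P,np.full(len(P),z)]);cv2.polylines(im,[np.int32((q-[x0,y0]+.5)*k)],True,col,1)
cir=np.c_[np.cos(t),np.sin(t)]
d(c+.031*cir,.123,(0,0,255));
h=.4361*xm+.320*ym
d(np.array([h+ym*.072,h-ym*.072,h-ym*.072-xm*.07,h+ym*.072-xm*.07]),.061,(255,0,0))
cv2.imwrite("pics/p4.png",im)
```

```text
(no output)
```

View pics/p4.png

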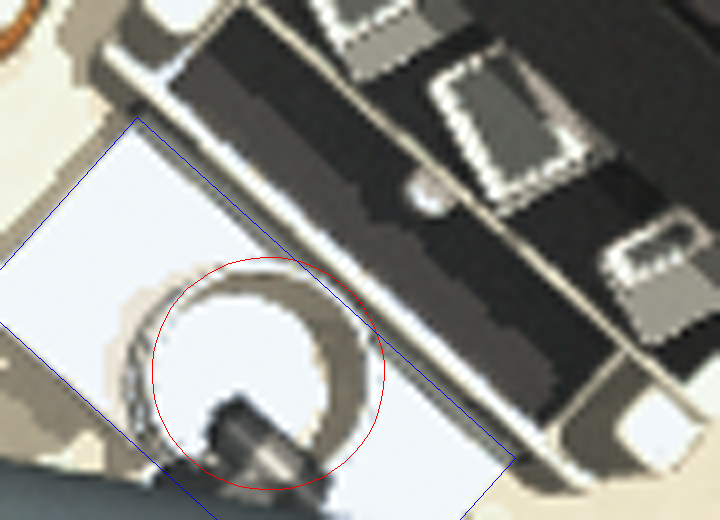

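arm_command(
  deltas=[
    [[0.0, -15, 25, 0, 0], [0.0, -20, 40, 0, 0], [0.0, -20, 40, 0, 0], [0.0, -20, 40, 0, 0], [0.0, -20, 40, 0, 0], [0.0, -25, 40, 0, 0], [0.0, -30, 40, 0, 0], [0.0, 0, 0, 0, 0]],
  ],
)

```text
time: 21.25
tool_pos: [0.2808, 0.3, 0.2453]
eef_rot: [[0.671, 0.742, -0.002], [0.742, -0.671, 0.001], [-0.0, -0.002, -1.0]]
wrist_force: [0.1, -1.7, 0.1]
gripper_width: 1.003
gripper_force: 0.0
```

Run:
```python
from h import *
print(robot.state()["tool_pos"])
out=[]
for n,(x0,y0,w,hh),k in(("scene",(340,205,60,60),7),("top",(345,180,54,60),7)):
    b=robot.capture(n)
    cv2.imwrite(f"pics/raw_{n}.png",b[:,:,::-1])
    im=cv2.resize(b[y0:y0+hh,x0:x0+w],None,fx=k,fy=k,interpolation=2)[:,:,::-1].copy()
    t=np.linspace(0,6.283,60);c=np.array([.5099,-.0385]);cir=np.c_[np.cos(t),np.sin(t)]
    for r,z,col in((.031,.123,(0,0,255)),(.031,.061,(255,0,0))):
        q=proj(n,np.c_[c+r*cir,np.full(60,z)]);cv2.polylines(im,[np.int32((q-[x0,y0]+.5)*k)],True,col,1)
    out.append(im)
cv2.imwrite("pics/p5.png",np.hstack(out)); print(np.hstack(out).shape)
```

```text
[0.2808 0.3    0.2453]
(420, 798, 3)
```

View pics/p5.png

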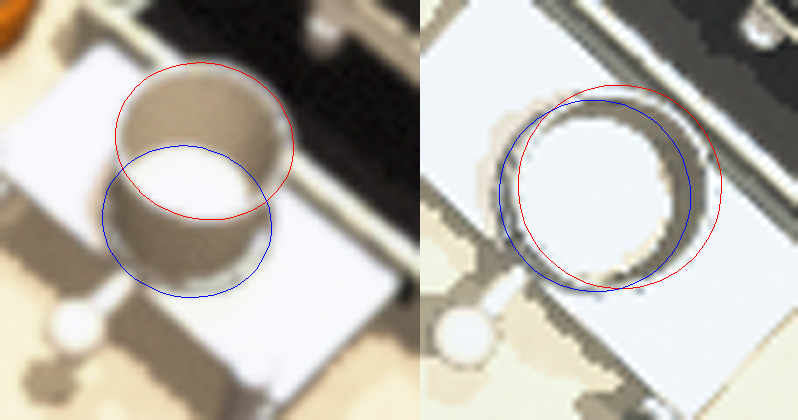

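arm_command(
  deltas=[
    [[0.0, 25, -35, 0, 0], [0.0, 25, -40, 0, 0], [0.0, 20, -40, 0, 0], [0.0, 20, -40, 0, 0], [0.0, 20, -40, 5, 0], [0.0, 20, -40, 5, 0], [0.0, 25, -30, 5, 0], [0.0, 0, 0, 0, 0]],
  ],
)

```text
time: 22.15
tool_pos: [0.4452, 0.0251, 0.2614]
eef_rot: [[0.685, 0.729, 0.007], [0.729, -0.685, -0.003], [0.003, 0.007, -1.0]]
wrist_force: [0.2, 0.2, -0.0]
gripper_width: 1.0
gripper_force: 0.0
```

arm_command(
  deltas=[
    [[0.0, 20, -19, 0, 0], [0.0, 20, -19, 0, 0], [0.0, 20, -19, 0, 0], [0.0, 15, -14, 0, 0], [0.0, 0, 0, 0, 0], [0.0, 0, 0, 0, 0], [0.0, 0, 0, 0, 0], [0.0, 0, 0, 0, 0]],
  ],
)

```text
time: 22.95
tool_pos: [0.5139, -0.0389, 0.2603]
eef_rot: [[0.678, 0.735, -0.001], [0.735, -0.678, 0.0], [-0.0, -0.001, -1.0]]
wrist_force: [-0.2, 0.3, 0.2]
gripper_width: 1.0
gripper_force: 0.0
```

arm_command(
  deltas=[
    [[0.0, 5, -6, -10, 0], [0.0, 5, -5, -10, 0], [0.0, 4, -4, -10, 0], [0.0, 3, -3, -10, 0], [0.0, 2, -3, -5, 0], [0.0, 0, 0, 0, 0], [0.0, 0, 0, 0, 0], [0.0, 0, 0, 0, 0]],
  ],
)

```text
time: 23.75
tool_pos: [0.5189, -0.0514, 0.209]
eef_rot: [[0.679, 0.733, -0.037], [0.734, -0.679, 0.019], [-0.011, -0.04, -0.999]]
wrist_force: [-20.5, 17.2, -1.9]
gripper_width: 1.0
gripper_force: 0.0
```

Run:
```python
from h import *
s=robot.state();F=s["wrist_force"];M=s["moment"];print(s["tool_pos"],F,M,s["tau"])
# line of action points: r = FxM/|F|^2 + k F
print(np.cross(F,M)/(F@F))
b=robot.capture("top");c=robot.capture("scene");cv2.imwrite("pics/k_top.png",b[:,:,::-1]);cv2.imwrite("pics/k_sc.png",c[:,:,::-1])
```

```text
[ 0.5189 -0.0514  0.209 ] [-20.5068  17.213   -1.8742] [ 2.124   2.3624 -0.2901] [ -8.143  -39.5508 -28.8575  -2.3373  -5.8946  -0.2594]
[-0.0008 -0.0138 -0.118 ]
```

arm_command(
  deltas=[
    [[0.0, -11, 10, 3, 0], [0.0, -4, 4, 3, 0], [0.0, 0, 0, 0, 0], [0.0, 0, 0, 0, 0]],
  ],
)

```text
time: 24.25
tool_pos: [0.5206, -0.0474, 0.2219]
eef_rot: [[0.679, 0.734, 0.003], [0.734, -0.679, -0.001], [0.001, 0.003, -1.0]]
wrist_force: [0.5, 0.4, 0.1]
gripper_width: 1.002
gripper_force: 0.0
```

arm_command(
  deltas=[
    [[0.0, -7, -2, 0, 0.1], [0.0, -5, -5, 0, 0.145], [0.0, -5, -5, 0, 0.145], [0.0, -4, -5, 0, 0.145], [0.0, -4, -5, 0, 0.145], [0.0, -3, -4, 0, 0.145], [0.0, 0, 0, 0, 0.04], [0.0, 0, 0, 0, 0]],
  ],
)

```text
time: 25.05
tool_pos: [0.4921, -0.0737, 0.2217]
eef_rot: [[-0.118, 0.993, 0.002], [0.993, 0.118, -0.001], [-0.001, 0.002, -1.0]]
wrist_force: [0.5, 0.4, -0.6]
gripper_width: 1.003
gripper_force: 0.0
```

arm_command(
  deltas=[
    [[0.0, 0, 0, 0, 0], [0.0, 0, 0, 0, 0], [0.0, 0, 0, 0, 0]],
  ],
)

```text
time: 25.35
tool_pos: [0.4913, -0.0727, 0.2213]
eef_rot: [[-0.118, 0.993, 0.0], [0.993, 0.118, -0.0], [-0.0, 0.0, -1.0]]
wrist_force: [1.6, 0.5, -0.5]
gripper_width: 1.0
gripper_force: 0.0
```

arm_command(
  deltas=[
    [[0.0, 5, -4, 0, 0], [0.0, 5, -4, 0, 0], [0.0, 4, -3, 0, 0], [0.0, 3, -3, 0, 0], [0.0, 0, 0, 0, 0], [0.0, 0, 0, 0, 0], [0.0, 0, 0, 0, 0], [0.0, 0, 0, 0, 0]],
  ],
)

```text
time: 26.15
tool_pos: [0.5078, -0.0864, 0.2213]
eef_rot: [[-0.119, 0.993, -0.0], [0.993, 0.119, 0.0], [0.0, -0.0, -1.0]]
wrist_force: [0.2, -0.5, 0.0]
gripper_width: 0.998
gripper_force: 0.0
```

arm_command(
  deltas=[
    [[0.0, 1, -1, 0, 0], [0.0, 1, -1, 0, 0], [0.0, 0, 0, 0, 0], [0.0, 0, 0, 0, 0], [0.0, 0, 0, 0, 0]],
  ],
)

```text
time: 26.65
tool_pos: [0.5101, -0.0886, 0.2213]
eef_rot: [[-0.119, 0.993, 0.0], [0.993, 0.119, -0.0], [-0.0, 0.0, -1.0]]
wrist_force: [-1.1, 0.3, 0.6]
gripper_width: 0.995
gripper_force: 0.0
```

arm_command(
  deltas=[
    [[0.0, 1, -1, 0, 0], [0.0, 1, -1, 0, 0], [0.0, 0, 0, 0, 0], [0.0, 0, 0, 0, 0], [0.0, 0, 0, 0, 0]],
  ],
)

```text
time: 27.15
tool_pos: [0.5101, -0.0892, 0.2208]
eef_rot: [[-0.12, 0.993, -0.005], [0.993, 0.12, 0.003], [0.003, -0.004, -1.0]]
wrist_force: [-3.9, 3.2, 2.1]
gripper_width: 0.996
gripper_force: 0.0
```

arm_command(
  deltas=[
    [[0.0, -2, 2, 0, 0], [0.0, -0.5, 0.5, 0, 0], [0.0, 0, 0, -5, 0], [0.0, 0, 0, -6, 0], [0.0, 0, 0, -6, 0], [0.0, 0, 0, -5, 0], [0.0, 0, 0, 0, 0], [0.0, 0, 0, 0, 0]],
  ],
)

```text
time: 27.95
tool_pos: [0.5096, -0.0881, 0.199]
eef_rot: [[-0.119, 0.993, -0.0], [0.993, 0.119, 0.0], [0.0, -0.0, -1.0]]
wrist_force: [1.0, -0.6, 0.2]
gripper_width: 1.002
gripper_force: 0.0
```

arm_command(
  deltas=[
    [[0.0, 0, 0, -2, 0], [0.0, 0, 0, -2, 0], [0.0, 0, 0, 0, 0], [0.0, 0, 0, 0, 0]],
  ],
)

```text
time: 28.35
tool_pos: [0.5096, -0.0881, 0.1953]
eef_rot: [[-0.119, 0.993, 0.0], [0.993, 0.119, -0.0], [-0.0, 0.0, -1.0]]
wrist_force: [-0.2, -0.3, -0.1]
gripper_width: 1.007
gripper_force: 0.0
```

arm_command(
  deltas=[
    [[0.0, 0, 0, -2, 0], [0.0, 0, 0, -2, 0], [0.0, 0, 0, -2, 0], [0.0, 0, 0, 0, 0], [0.0, 0, 0, 0, 0]],
  ],
)

```text
time: 28.85
tool_pos: [0.5095, -0.088, 0.1892]
eef_rot: [[-0.119, 0.993, -0.0], [0.993, 0.119, 0.0], [0.0, -0.0, -1.0]]
wrist_force: [0.8, 0.1, -0.5]
gripper_width: 0.998
gripper_force: 0.0
```

arm_command(
  deltas=[
    [[0.0, 0, 0, -2, 0], [0.0, 0, 0, -2, 0], [0.0, 0, 0, 0, 0], [0.0, 0, 0, 0, 0]],
  ],
)

```text
time: 29.25
tool_pos: [0.5095, -0.088, 0.1852]
eef_rot: [[-0.119, 0.993, -0.0], [0.993, 0.119, 0.0], [0.0, -0.0, -1.0]]
wrist_force: [0.4, -0.7, 0.0]
gripper_width: 0.999
gripper_force: 0.0
```

arm_command(
  deltas=[
    [[0.0, 0, 0, -2, 0], [0.0, 0, 0, -2, 0], [0.0, 0, 0, 0, 0], [0.0, 0, 0, 0, 0]],
  ],
)

```text
time: 29.65
tool_pos: [0.5095, -0.0881, 0.1812]
eef_rot: [[-0.119, 0.993, -0.0], [0.993, 0.119, 0.0], [0.0, -0.0, -1.0]]
wrist_force: [-0.4, -0.5, 0.4]
gripper_width: 1.0
gripper_force: 0.0
```

arm_command(
  deltas=[
    [[0.0, 0, 0, -2, 0], [0.0, 0, 0, -2, 0], [0.0, 0, 0, 0, 0]],
  ],
)

```text
time: 29.95
tool_pos: [0.5094, -0.088, 0.177]
eef_rot: [[-0.119, 0.993, -0.001], [0.993, 0.119, 0.0], [0.0, -0.001, -1.0]]
wrist_force: [0.3, 0.1, -0.3]
gripper_width: 0.998
gripper_force: 0.0
```

arm_command(
  deltas=[
    [[0.0, 0, 0, -2, 0], [0.0, 0, 0, 0, 0]],
  ],
)

```text
time: 30.15
tool_pos: [0.5098, -0.0881, 0.1753]
eef_rot: [[-0.119, 0.993, 0.0], [0.993, 0.119, -0.0], [-0.0, 0.0, -1.0]]
wrist_force: [-0.2, -0.2, 2.0]
gripper_width: 1.002
gripper_force: 0.6
```

arm_command(
  deltas=[
    [[0.0, 0, 0, -2, 0], [0.0, 0, 0, 0, 0]],
  ],
)

```text
time: 30.35
tool_pos: [0.5098, -0.0881, 0.1733]
eef_rot: [[-0.119, 0.993, 0.0], [0.993, 0.119, -0.0], [-0.0, 0.0, -1.0]]
wrist_force: [0.7, -0.7, 1.9]
gripper_width: 1.002
gripper_force: 0.9
```

arm_command(
  deltas=[
    [[0.0, 0, 0, -2, 0], [0.0, 0, 0, -2, 0], [0.0, 0, 0, 0, 0]],
  ],
)

```text
time: 30.65
tool_pos: [0.509, -0.0878, 0.1687]
eef_rot: [[-0.119, 0.993, -0.002], [0.993, 0.119, 0.001], [0.001, -0.002, -1.0]]
wrist_force: [-0.3, -0.3, 0.8]
gripper_width: 0.998
gripper_force: 0.0
```

arm_command(
  deltas=[
    [[0.0, 0, 0, -2, 0], [0.0, 0, 0, 0, 0]],
  ],
)

```text
time: 30.85
tool_pos: [0.5093, -0.0879, 0.1669]
eef_rot: [[-0.119, 0.993, -0.001], [0.993, 0.119, 0.0], [0.001, -0.001, -1.0]]
wrist_force: [0.1, 0.1, 0.2]
gripper_width: 0.999
gripper_force: 0.0
```

arm_command(
  deltas=[
    [[0.0, 0, 0, -2, 0], [0.0, 0, 0, 0, 0]],
  ],
)

```text
time: 31.05
tool_pos: [0.5096, -0.0879, 0.1656]
eef_rot: [[-0.119, 0.993, 0.0], [0.993, 0.119, 0.0], [0.0, 0.0, -1.0]]
wrist_force: [-1.0, 0.6, 3.5]
gripper_width: 0.995
gripper_force: 1.9
```

arm_command(
  deltas=[
    [[0.0, 0, 0, -1, 0], [0.0, 0, 0, -1, 0], [0.0, 0, 0, 0, 0]],
  ],
)

```text
time: 31.35
tool_pos: [0.5098, -0.0875, 0.1646]
eef_rot: [[-0.119, 0.993, 0.002], [0.993, 0.119, 0.001], [0.0, 0.002, -1.0]]
wrist_force: [-2.8, 3.0, 10.6]
gripper_width: 1.0
gripper_force: 4.8
```

arm_command(
  deltas=[
    [[0.0, 0, 0, 6, 0], [0.0, 0, 0, 20, 0], [0.0, 0, 0, 30, 0], [0.0, 0, 0, 20, 0], [0.0, -15, 20, 5, 0], [0.0, -20, 35, 0, 0], [0.0, -20, 40, 0, 0], [0.0, -20, 40, 0, 0]],
  ],
)

```text
time: 32.15
tool_pos: [0.4338, 0.0477, 0.2444]
eef_rot: [[-0.117, 0.993, 0.0], [0.993, 0.117, -0.0], [-0.0, 0.0, -1.0]]
wrist_force: [0.1, 0.6, 0.4]
gripper_width: 1.002
gripper_force: 0.0
```

arm_command(
  deltas=[
    [[0.0, -20, 40, 0, 0], [0.0, -20, 40, 0, 0], [0.0, -25, 40, 0, 0], [0.0, -25, 40, 0, 0], [0.0, -30, 40, 0, 0], [0.0, -30, 40, 0, 0], [0.0, 0, 0, 0, 0]],
  ],
)

```text
time: 32.85
tool_pos: [0.28, 0.2903, 0.2443]
eef_rot: [[-0.128, 0.992, -0.002], [0.992, 0.128, 0.001], [0.001, -0.002, -1.0]]
wrist_force: [-0.2, 0.2, 0.6]
gripper_width: 1.005
gripper_force: 0.0
```

Run:
```python
from h import *
s=robot.state();print(s["tool_pos"],s["time"],s["wrist_force"])
a=robot.capture("scene");b=robot.capture("top")
for n,i in(("scene",a),("top",b)):
    o=cv2.imread(f"pics/raw_{n}.png").astype(int);d=np.abs(o-i[:,:,::-1]).max(2)>60
    print(n,[ (x,y,w,h,ar) for x,y,w,h,ar in cv2.connectedComponentsWithStats(d.astype(np.uint8))[2][1:] if ar>15])
a2=cv2.resize(a[165:255,340:440],None,fx=4,fy=4,interpolation=2)
b2=cv2.resize(b[130:220,345:445],None,fx=4,fy=4,interpolation=2)
cv2.imwrite("pics/p6.png",np.hstack([a2,b2])[:,:,::-1])
```

```text
[0.28   0.2903 0.2443] 32.85 [-0.1924  0.1962  0.5554]
scene [(np.int32(87), np.int32(155), np.int32(85), np.int32(36), np.int32(402)), (np.int32(173), np.int32(156), np.int32(108), np.int32(244), np.int32(3492)), (np.int32(0), np.int32(200), np.int32(60), np.int32(26), np.int32(221)), (np.int32(176), np.int32(202), np.int32(46), np.int32(90), np.int32(451)), (np.int32(248), np.int32(311), np.int32(8), np.int32(12), np.int32(22))]
top [(np.int32(394), np.int32(169), np.int32(10), np.int32(14), np.int32(39)), (np.int32(86), np.int32(291), np.int32(143), np.int32(109), np.int32(1838)), (np.int32(173), np.int32(339), np.int32(7), np.int32(20), np.int32(50)), (np.int32(179), np.int32(342), np.int32(4), np.int32(12), np.int32(20)), (np.int32(169), np.int32(345), np.int32(22), np.int32(55), np.int32(300)), (np.int32(183), np.int32(355), np.int32(14), np.int32(21), np.int32(55)), (np.int32(106), np.int32(374), np.int32(7), np.int32(26), np.int32(100)), (np.int32(97), np.int32(381), np.int32(7), np.int32(19), np.int32(66))]
```

View pics/p6.png

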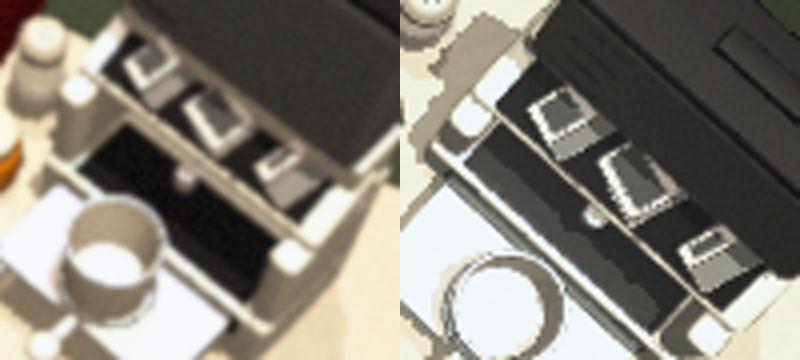

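The top view shows the wide key at (640,180) now sits lower, and the beaker stands on the ring. I'll check the narrow and middle keys with numbers.

Run:
```python
from h import *
xm=np.array([.731,-.682]);ym=np.array([.682,.731])
for n in("scene","top"):
    o=cv2.cvtColor(cv2.imread(f"pics/raw_{n}.png"),6);i=cv2.cvtColor(robot.capture(n),7)
    for k,y in(("left",.05),("wide",0),("right",-.05)):
        p=.481*xm+(.320+y)*ym;u,v=proj(n,[[*p,.168]])[0].round().astype(int)
        A=o[v-10:v+11,u-10:u+11].astype(np.float32);B=i[v-10:v+11,u-10:u+11].astype(np.float32)
        w=cv2.createHanningWindow((21,21),5)
        print(n,k,(u,v),np.abs(A-B).mean().round(2),np.abs(A-B).max(),np.round(cv2.phaseCorrelate(A,B,w),2))
```

```text
Traceback (most recent call last):
ValueError: setting an array element with a sequence. The requested array has an inhomogeneous shape after 1 dimensions. The detected shape was (2,) + inhomogeneous part.
```

Run:
```python
from h import *
xm=np.array([.731,-.682]);ym=np.array([.682,.731])
for n in("scene","top"):
    o=cv2.cvtColor(cv2.imread(f"pics/raw_{n}.png"),6);i=cv2.cvtColor(robot.capture(n),7)
    for k,y in(("left",.05),("wide",0),("right",-.05)):
        p=.481*xm+(.320+y)*ym;u,v=proj(n,[[*p,.168]])[0].round().astype(int)
        A=o[v-10:v+11,u-10:u+11].astype(np.float32);B=i[v-10:v+11,u-10:u+11].astype(np.float32)
        print(n,k,(u,v),np.abs(A-B).mean(),np.abs(A-B).max(),cv2.phaseCorrelate(A,B,cv2.createHanningWindow((21,21),5))[0])
```

```text
scene left (np.int64(377), np.int64(182)) 3.7981858 111.0 (0.08770424309340541, -0.07307338847011025)
scene wide (np.int64(393), np.int64(194)) 15.777778 111.0 (0.47547866588898025, 0.5327695465315792)
scene right (np.int64(409), np.int64(207)) 10.666667 108.0 (-0.11673629800709406, -0.5031411242676533)
top left (np.int64(384), np.int64(159)) 1.5170068 51.0 (-0.015598030581566391, -0.04238458046618021)
top wide (np.int64(403), np.int64(176)) 20.165533 172.0 (0.7938835852202679, -0.42200475766064116)
top right (np.int64(421), np.int64(192)) 7.727891 138.0 (-0.7118773578164177, 0.7544960482750067)
```

```bash
python3 -c "
from rig import robot
print(robot.sign_off())"
```

```text
the job is handed in; nothing more can be done
None
```

I pulled both arms out to their stops, folded the shelf level, stood the beaker on the ring mark (within about 4 mm of centre) and pressed the wide key down with the other two up. I handed it in at about 33 s; the one mishap was the open gripper pressing the water tank briefly with about 27 N (limit 40 N).

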